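Slide the carving panel under the hold-down bridge and latch it

ROBOT

A 6-joint arm with a two-finger parallel gripper is mounted at the origin on the work surface. World frame = base frame: x ahead of the robot, y to its left, z up, the work surface at z = 0. Lengths are in m, angles in rad, forces in N, time in s.
With the tool pointing down it reaches from about 0.35 to 0.85 m from the base axis. Payload 8.1 kg.
Tool frame: the origin (TCP) lies between the finger pads; the fingertips stand 14 mm ahead of it and the grasp point (between the pads) lies 5 mm behind it (robot.tip_reach is the z of the fingertips in the tool frame, in m); z points along the fingers, y is the line along which they close (so a half turn about z gives the same grasp; the last joint's range is limited). The gripper opens to 93 mm and grips with 3 to 60 N. Pads are 15 mm wide; open, the fingers measure 128 mm over their backs; the gripper's body (75 mm by 188 mm) begins 65 mm behind the grasp point.
Start: joints at [-1.385, 0.13, 1.488, -0, 1.523, -0.085], TCP at [0.161, -0.578, 0.233] pointing down, gripper open.
Joint ranges: [-2.96, 2.96], [-0.89, 2.26], [0.02, 2.5], [-1.34, 4.48], [0, 2.73], [-2.66, 2.66]. Speed limits (rad/s): [2.39, 2.39, 2.79, 3.14, 3.14, 3.14].

INTERFACE

Orientations are given as a rotation vector (axis times angle).
In Python, from plant import robot gives the robot as it stands. The module is installed in compiled form; this text tells all that it offers.
- The arm moves only by the shell command python3 -m handwheel 'ROWS' [FORCE]. ROWS is JSON, a list of rows, each a list of 7 numbers: the closure, from -1 (fully open) to 1 (shut), then the shift along the tool's x, y, z each as a share of 100 cm, from -1 to 1, then the turn, a rotation vector about the tool's x, y, z each as a share of 180 degrees, from -1 to 1. In form: [[grip, tx, ty, tz, rx, ry, rz], ...]. A call has 1 to 20 rows; each row is the pose to reach, as a shift and turn from the pose commanded when the call began, along the tool's axes at that moment, turning the shorter way round; what a row does not reach only later rows make up. A row lasts 1/8 s, in which the tool goes at most 62.5 mm and 10.7 degrees, less where a joint would pass 70% of its speed; a pose out of reach is approached as far as the arm can. A call with a number of a shift or a turn outside -1 to 1 is refused whole. A call with a gripper value outside its range is refused whole. The fingers move at their own pace and stop on an object; FORCE is the grip in N (left out, the last holds). Time passes only in rows, so rows that repeat a pose let the fingers close. It gives the time, the measured TCP pose, the force, the opening and the grip force at its end, in the units of the state.
- robot.read_state(): the state, without advancing time (a new reading comes with each control period).
- robot.read_camera(name): name is "scene" or "top" or "wrist"; returns a dict with "frame" (480x640x3 uint8, red, green, blue), "fx", "fy", "cx", "cy" (pixels), "rvec" (rotation vector, rad) and "tvec" (3), from world to camera coordinates, as OpenCV has them; the wrist camera has in their place "T_tool_cam" (4x4, takes a point from camera to tool coordinates, whose origin is the TCP and whose axes are the flange's). Camera axes: x right, y down, z forward; pixel columns grow to the right and rows downward; lengths in m; the calibration is good to about 2 mm. A picture is of the moment at which its call begins: read the wrist's pose just before it. There is no depth.
- robot.close_job(): hands the job in; it is judged then, once.
Trained networks look in a picture, given as the dict that the camera call returned (one of the last four; its "shot" number tells which), for a name from the list of things; names that differ only in an ending like _2 or _b are one class to them, and where a whole thing is asked for, a point or a joint stands for the part that bears it (a point fixed in the world has none). Each returns a list of dicts, best first, with "conf" (0 to 1); they miss things now and then, are a little off and sometimes report something else, mostly with a low value. They report only what shows in the picture. A call takes as long as a camera call. They do not tell look-alikes from the thing itself.
- robot.regions_of(picture, name): "mask" (480x640 bool, what is visible of it) and "rect" ([left, top, right, bottom] in pixels, round what is visible of it).
The state is a dict: "t": time; "q": joint angles; "dq": joint speeds; "joint_torque": joint torques, N m; "tool_pos": TCP position; "orientation": TCP orientation; "force": force on the tool from outside, world axes, zero at the start; "wrist_torque": the same for the moment, N m; "opening": finger opening in m; "gripper_force": force on a finger pad.
Only numpy, scipy, OpenCV 4.12 (cv2) and the standard library are available. Lean on these libraries where they do the work, as an engineer would, in place of code of your own. Each camera call takes 0.05 s, during which the arm holds its last target. There are 200 camera calls.

TASK

Push the flat wooden panel along the bench, keeping it flat, under the low bridge of the carving jig until it is fully home against the end stop. Then push the wooden turn-button round as far as it goes, so that it lies across behind the panel, and let go. Nothing is to be gripped or lifted, and the block, gouges and cup are left where they are.

Things in the scene. Friction and masses are not known exactly. Their poses are not given: they have to be found in the camera images.
- panel: Loose flat mid-brown wooden panel, dark six-petalled flower marked on top: 90 mm along its own x, 130 mm along its own y, 18 mm thick, about 0.14 kg, flat on the bench. Origin: centre of its underside, z up. Starts on the jig's +y side, off-centre and askew. Too wide for a gripper; pushed by its edges. A 90 mm end goes in first (either one).
- jig: Dark wooden carving jig fixed to the bench. Origin: on the bench under the bridge's centre, z up. Its mouth faces its +y; the panel slides in towards its -y between two rails 22 mm high, inner faces at x = +-48 mm, from y = -65 to +20 mm. Home, the panel's centre is at jig x = 0, y = 0, its long sides along y, and its rear end at y = +65 mm, outside the bridge.
- button_pivot (a point): Pivot axis of the turn-button, on the bench at x = -76 mm, y = +76 mm in the jig's frame; its axes are the jig's.
- button_tip (a point): Middle of the free end of the turn-button, on its top face, 64 mm from the pivot axis and 20 mm above the bench.
- turn_button (a joint): Angle of the turn-button, a mid-brown wooden bar 18 mm wide, 2 to 20 mm above the bench. 0: points along jig +y, beside the panel's path; negative (to -0.6) leans away from it; grows as it swings in over the path, to its end at 1.57: points along jig +x, inner face 2 mm behind the home panel. Starts -0.5 to 0. Friction about 0.6 N at 50 mm; stays where left.
- block: Loose mid-brown wooden block, 70 x 100 x 45 mm, a bystander; origin: centre of its underside.
- gouge0: Carving gouge lying on the bench, a bystander: handle 24 mm thick, from -60 to +60 mm along its own x, steel blade on to +122 mm; origin: under the middle of the handle.
- gouge1: A second gouge like the first, a bystander; same size and origin.
- cup: Blue ceramic cup, rim 70 mm across, 60 mm high, a bystander; origin: centre of its underside.
- bridge (a point): Middle of the underside of the bridge bar, 22 mm above the bench, at jig x = 0, y = 0. The bar lies across the rails from y = -12 to +12 mm, top 36 mm above the bench; a thin steel strip on its front reaches y = +14 mm.
- stop (a point): Middle of the end stop's face, which looks to the jig's +y, at jig x = 0, y = -65 mm; the stop is 22 mm high.
- mouth (a point): Middle of the jig's mouth, on the bench at jig x = 0, y = +50 mm. From y = +20 mm to here the rails flare outwards from x = +-48 to +-60 mm (inner faces; outer corners at +-71 mm), as a lead-in.
Mind the look-alikes: they are no part of the job. Of the things shaped like the panel, the brown one is meant.

How it is judged:
By the outcome, as a careful person would: the job done as asked, in the order asked, and still so for the second after the job is handed in, with the robot touching nothing.
It also fails if it takes over 72 s, if anything falls off the work surface, if the arm or the gripper's body presses on something with over 40 N, if the wrist force passes 120 N, or if a joint passes its speed limit or range.

## Working session

There is one attempt and no reset: what is moved stays moved. The work goes in short steps, Python scripts to look and compute and a shell command to move; the robot and the scene stay as the last step left them, time stands still between calls to the robot, and variables do not carry over. Pictures are saved under pics/ and viewed, at most 10 in all, crops included, and the job is handed in when it is done.

```bash
mkdir -p pics; python3 - <<'E'
from plant import robot
import cv2
for n in("top","scene"):
    p=robot.read_camera(n); cv2.imwrite(f"pics/{n}0.png",p["frame"][:,:,::-1])
    print(n,p["fx"],p["cx"],p["cy"],p["rvec"],p["tvec"])
    for o in("panel","jig","turn_button","block"):
        print(o,[(round(r["conf"],2),r["rect"]) for r in robot.regions_of(p,o)])
s=robot.read_state();print(s)
E
```

```text
top 487.68227156594077 318.51557476553404 246.565016647152 [ 2.19694809 -2.14848711  0.09052695] [-0.04072631  0.56057713  1.27621698]
panel [(0.95, [194.0, 286.4, 242.2, 342.2]), (0.82, [253.8, 161.3, 306.4, 206.0]), (0.78, [283.7, 304.0, 319.9, 350.5]), (0.67, [252.9, 238.6, 306.2, 271.3])]
jig [(0.65, [323.2, 216.2, 412.0, 285.3]), (0.57, [487.4, 230.8, 500.8, 295.9])]
turn_button [(0.57, [322.8, 269.1, 349.7, 283.5])]
block [(0.98, [127.4, 220.5, 174.2, 262.8])]
scene 506.8808666851967 322.5766485375833 232.4195566093701 [ 1.00658261  2.31566442 -1.12449671] [ 0.38517588 -0.19847127  1.58079627]
panel [(0.95, [324.5, 236.4, 385.9, 282.6]), (0.72, [272.0, 277.5, 338.4, 331.9]), (0.67, [428.8, 235.8, 470.8, 282.4]), (0.66, [355.1, 196.2, 409.0, 234.4])]
jig [(0.68, [236.9, 195.0, 335.6, 245.6])]
turn_button [(0.55, [309.8, 213.7, 338.3, 226.6])]
block [(0.97, [454.6, 318.0, 512.2, 363.9])]
{'t': 0.5, 'q': array([-1.38543267e+00,  1.30476452e-01,  1.48823569e+00,  7.53780314e-06,
        1.52301412e+00, -8.53973518e-02]), 'dq': array([ 0.00098263, -0.00174032, -0.00118502, -0.00190698, -0.00041702,
        0.00055241]), 'joint_torque': array([-6.41613133e-05, -5.59175313e+01, -4.91569519e+01,  7.66583439e-02,
        2.42123584e-02, -1.96418250e-05]), 'tool_pos': array([ 0.16050032, -0.57811073,  0.2325699 ]), 'orientation': array([-3.11271472e+00, -4.23993787e-01, -1.32674454e-06]), 'force': array([ 0.14811851, -0.3084706 , -0.45615607]), 'wrist_torque': array([ 0.00996158, -0.01352242,  0.02309113]), 'gripper_force': 0.0, 'opening': 0.09317566045000278}
```

View pics/top0.png

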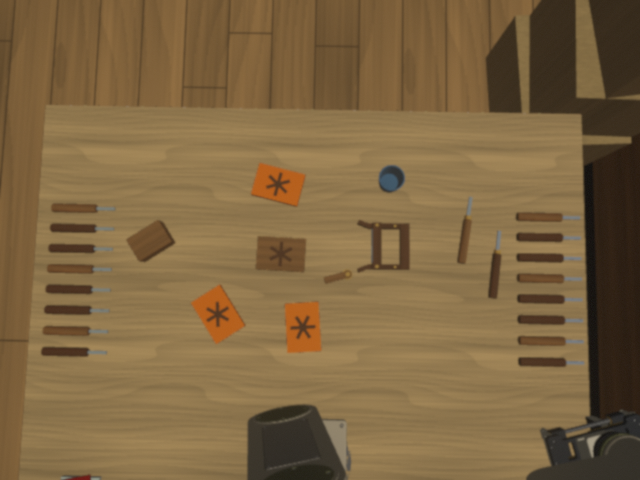

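```bash
python3 -c "
import cv2
a=cv2.imread('pics/top0.png')[150:350,180:440];cv2.imwrite('pics/crop0.png',cv2.resize(a,(780,600),interpolation=cv2.INTER_CUBIC))"
```

```text
(no output)
```

View pics/crop0.png

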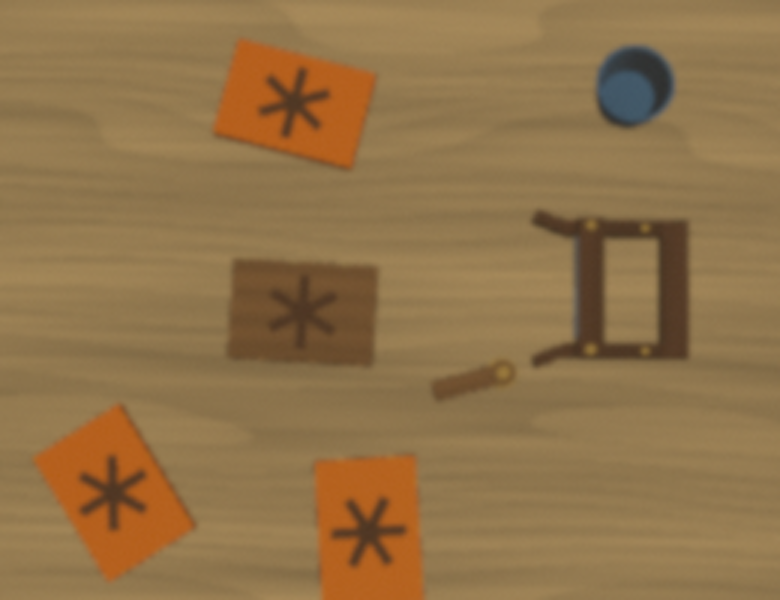

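The brown panel is at (281,253). The orange look-alikes are at (278,184), (218,313) and (303,327). The jig is at (390,247) with its mouth facing left, and the button pivot is at (348,274) with the tip at (326,280). The crop confirms that the brown flower-marked panel is the right one.

```bash
cat > h.py <<'E'
import numpy as np, cv2
from scipy.spatial.transform import Rotation as R
from plant import robot
def cam(n):
    s=robot.read_state(); p=robot.read_camera(n)
    if n=="wrist":
        T=np.eye(4);T[:3,:3]=R.from_rotvec(s["orientation"]).as_matrix();T[:3,3]=s["tool_pos"]
        W=T@np.array(p["T_tool_cam"]); p["Rw"],p["C"]=W[:3,:3],W[:3,3]
    else:
        r=R.from_rotvec(np.ravel(p["rvec"])).as_matrix(); p["Rw"]=r.T; p["C"]=-r.T@np.ravel(p["tvec"])
    return p
def ray(p,uv,z):
    uv=np.atleast_2d(np.asarray(uv,float))
    d=np.c_[(uv[:,0]-p["cx"])/p["fx"],(uv[:,1]-p["cy"])/p["fy"],np.ones(len(uv))]@p["Rw"].T
    return (p["C"]+d*((z-p["C"][2])/d[:,2])[:,None])[:,:2]
def proj(p,X):
    c=(np.atleast_2d(X)-p["C"])@p["Rw"]
    return np.c_[c[:,0]/c[:,2]*p["fx"]+p["cx"],c[:,1]/c[:,2]*p["fy"]+p["cy"]]
def rect(p,mask,z):
    c=max(cv2.findContours(mask.astype(np.uint8),0,1)[0],key=len)[:,0,:]
    (x,y),wh,a=cv2.minAreaRect((ray(p,c,z)*1000).astype(np.float32)); return x,y,wh,a
E
python3 - <<'E'
from h import *
np.set_printoptions(precision=4,suppress=True)
p=cam("top")
for o,z in(("panel",.018),("turn_button",.02),("jig",.022),("cup",.06),("block",.045)):
    for r in robot.regions_of(p,o): print(o,round(r["conf"],2),rect(p,r["mask"],z))
print("button pivot,tip",ray(p,[[348,274],[325.5,280]],.02))
print("mouth ends/stop corners", ray(p,[[359.5,222.5],[359.5,269.5],[409.5,224],[409.5,269]],.022))
print("strip ends",ray(p,[[372.5,228],[372.5,265]],.03))
w=cam("wrist");print(w["T_tool_cam"],w["fx"])
E
```

```text
panel 0.84 (729.4765625, 87.32379913330078, (135.8997802734375, 94.23495483398438), 75.84529876708984)
panel 0.81 (541.09765625, 73.24769592285156, (130.49249267578125, 90.47850036621094), 87.62849426269531)
panel 0.65 (348.4417419433594, 9.364494323730469, (129.8711700439453, 89.9113540649414), 4.894497394561768)
panel 0.56 (377.5393371582031, 234.8354034423828, (131.99551391601562, 93.42677307128906), 34.12892150878906)
turn_button 0.5 (484.7977294921875, -81.37149810791016, (20.634355545043945, 73.04083251953125), 15.283709526062012)
jig 0.58 (566.854248046875, -200.72921752929688, (139.64300537109375, 139.44808959960938), 0.8874485492706299)
cup 0.9 (743.9141235351562, -212.75933837890625, (66.39022827148438, 68.69544219970703), 19.855140686035156)
block 0.63 (564.9930419921875, 414.93023681640625, (78.3542251586914, 107.54353332519531), 34.26822280883789)
block 0.5 (481.9266357421875, -80.24773406982422, (17.310928344726562, 68.60752868652344), 19.684764862060547)
button pivot,tip [[ 0.4902 -0.1084]
 [ 0.4729 -0.0488]]
mouth ends/stop corners [[ 0.6289 -0.1367]
 [ 0.5027 -0.1386]
 [ 0.6278 -0.2709]
 [ 0.507  -0.2716]]
strip ends [[ 0.6137 -0.171 ]
 [ 0.5151 -0.1722]]
[[-0.001  -0.953  -0.3029  0.0847]
 [ 1.     -0.0008 -0.0008  0.0003]
 [ 0.0006 -0.3029  0.953  -0.1519]
 [ 0.      0.      0.      1.    ]] 355.9666432325397
```

```bash
python3 -m handwheel '[[0,0.428,-0.46,0.03,0,0,0.086],[0,0.428,-0.46,0.03,0,0,0.086],[0,0.428,-0.46,0.03,0,0,0.086],[0,0.428,-0.46,0.03,0,0,0.086],[0,0.428,-0.46,0.03,0,0,0.086],[0,0.428,-0.46,0.03,0,0,0.086],[0,0.428,-0.46,0.03,0,0,0.086],[0,0.428,-0.46,0.03,0,0,0.086],[0,0.428,-0.46,0.03,0,0,0.086],[0,0.428,-0.46,0.03,0,0,0.086],[0,0.428,-0.46,0.03,0,0,0.086],[0,0.428,-0.46,0.03,0,0,0.086],[0,0.428,-0.46,0.03,0,0,0.086],[0,0.428,-0.46,0.03,0,0,0.086],[0,0.428,-0.46,0.03,0,0,0.086],[0,0.428,-0.46,0.03,0,0,0.086]]' 
python3 - <<'E'
from h import *
np.set_printoptions(precision=4,suppress=True)
w=cam("wrist");cv2.imwrite("pics/w1.png",w["frame"][:,:,::-1])
import pickle;pickle.dump(w,open("w1.pkl","wb"))
for o,z in(("panel",.018),("turn_button",.02),("jig",.022)):
    for r in robot.regions_of(w,o): print(o,round(r["conf"],2),r["rect"],rect(w,r["mask"],z))
E
```

```text
t: 2.85
tool_pos: [0.4498, -0.0209, 0.2027]
orientation: [-3.142, 0.001, -0.0]
force: [0.2, -0.1, -0.5]
opening: 0.0466
gripper_force: 0.0
panel 0.83 [236.2, 242.1, 339.6, 365.7] (351.294677734375, 10.901042938232422, (136.0806884765625, 89.69721984863281), 4.791482925415039)
panel 0.59 [0.0, 209.5, 150.4, 353.1] (380.8215637207031, 232.83055114746094, (130.578125, 104.21015167236328), 33.63539123535156)
turn_button 0.82 [341.9, 163.8, 421.5, 206.9] (485.04150390625, -78.06306457519531, (24.477628707885742, 75.29804992675781), 14.484221458435059)
jig 0.87 [341.6, 2.5, 625.7, 203.9] (564.2830810546875, -196.78677368164062, (136.60665893554688, 144.9547882080078), 0.6116870045661926)
```

View pics/w1.png

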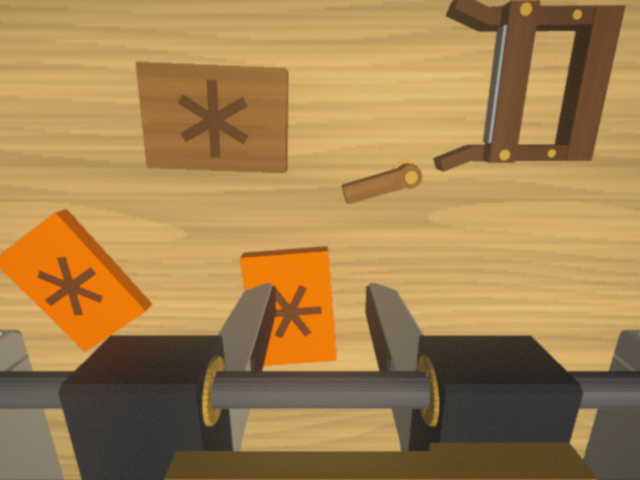

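```bash
python3 - <<'E'
from h import *
import pickle
np.set_printoptions(precision=4,suppress=True)
w=pickle.load(open("w1.pkl","rb"))
f=lambda uv,z:print(ray(w,uv,z).tolist())
f([[137,62],[287,68],[287,171],[147,168]],.018)
b=ray(w,[[526,9],[504,155]],.038);s=ray(w,[[577,14],[551,153]],.022);
for a in(b,s):print(a,a.mean(0),np.degrees(np.arctan2(*(a[0]-a[1])[::-1])),np.linalg.norm(a[0]-a[1]))
f([[622,6],[591,160]],.022)
f([[436,166],[448,10]],.022)
f([[411,176],[348,194]],.021)
E
```

```text
[[0.5875214285721583, 0.1357855124217222], [0.5826606133991461, 0.007440937368185203], [0.49505616787705226, 0.01004015443725029], [0.4979971100379745, 0.14053951417271826]]
[[ 0.6211 -0.1804]
 [ 0.5109 -0.1805]] [ 0.566  -0.1804] 0.025646776779363827 0.11019462566448443
[[ 0.6218 -0.2307]
 [ 0.5114 -0.231 ]] [ 0.5666 -0.2308] 0.16209455834203765 0.11043416897277644
[[0.6274384832298113, -0.2659371341430007], [0.5051026420446019, -0.26880169292346656]]
[[0.49988786456387235, -0.12751702388713224], [0.6248245005889965, -0.1251510356569919]]
[[0.49065489180618355, -0.10546979681501634], [0.47384950170116985, -0.04723469834017843]]
```

```bash
python3 -m handwheel '[[-0.3,0.015,-0.094,0.1,0,0,-0.002],[-0.3,0.015,-0.094,0.1,0,0,-0.002],[-0.3,0.015,-0.094,0.15,0,0,-0.002],[-0.3,0.015,-0.094,0.185,0,0,-0.002],[-0.3,0.015,-0.094,0.185,0,0,-0.002],[-0.3,0.022,-0.094,0.185,0,0,-0.002],[-0.3,0.027,-0.094,0.185,0,0,-0.002],[-0.3,0.032,-0.094,0.185,0,0,-0.002],[-0.3,0.037,-0.094,0.185,0,0,-0.002],[-0.3,0.042,-0.094,0.185,0,0,-0.002],[-0.3,0.047,-0.094,0.185,0,0,-0.002],[-0.3,0.052,-0.094,0.185,0,0,-0.002],[-0.3,0.057,-0.094,0.185,0,0,-0.002],[-0.3,0.06,-0.094,0.185,0,0,-0.002],[-0.3,0.06,-0.094,0.185,0,0,-0.002]]' 
python3 - <<'E'
from h import *
w=cam("wrist");cv2.imwrite("pics/w2.png",w["frame"][:,:,::-1])
for r in robot.regions_of(w,"panel"): print(round(r["conf"],2),r["rect"],rect(w,r["mask"],.018))
w=cam("top")
for r in robot.regions_of(w,"panel"): print(round(r["conf"],2),r["rect"],rect(w,r["mask"],.018))
E
```

```text
t: 4.92
tool_pos: [0.5101, 0.0736, 0.0177]
orientation: [-3.142, -0.011, -0.0]
force: [-0.6, -0.1, 0.4]
opening: 0.0604
gripper_force: 0.0
0.61 [149.9, 85.7, 476.8, 293.4] (564.9661865234375, 76.70854187011719, (90.10025024414062, 129.9575958251953), 0.3501650393009186)
0.56 [337.4, 440.4, 425.6, 454.1] (427.39788818359375, 39.39924240112305, (5.866433143615723, 44.436546325683594), 3.221757411956787)
0.86 [253.4, 160.1, 306.3, 205.9] (729.2800903320312, 86.12519836425781, (133.81944274902344, 93.96025848388672), 76.96172332763672)
0.84 [296.6, 302.5, 321.1, 349.7] (350.92181396484375, -9.032354354858398, (130.91973876953125, 55.450599670410156), 1.4953687191009521)
0.83 [193.8, 285.2, 241.4, 343.5] (378.327392578125, 236.19094848632812, (128.26724243164062, 92.22496032714844), 33.043399810791016)
0.82 [256.1, 226.7, 308.0, 248.1] (581.3135375976562, 18.899620056152344, (54.99322509765625, 13.85024642944336), 6.1831889152526855)
0.58 [322.4, 269.9, 348.8, 282.5] (481.6020812988281, -79.31166076660156, (21.615495681762695, 74.10578155517578), 17.64572525024414)
```

View pics/w2.png

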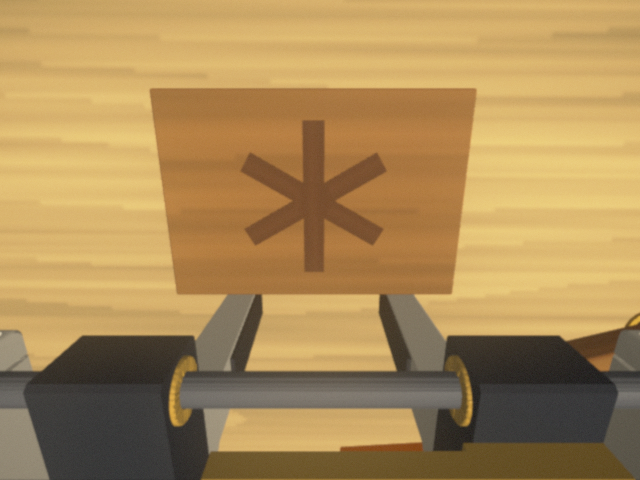

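Panel is at (0.565, 0.077) with yaw 0.35°. In the picture its corners are (151,89), (476,89), (452,293) and (177,293), and its lower edge is flush on both fingers. Next I move behind its rear end.

```bash
python3 -m handwheel '[[-0.3,-0.012,0,0,0,0,0],[-0.3,-0.012,0,-0.06,0,0,0],[0.1,-0.012,0,-0.1,0,0,0],[0.1,0.02,-0.05,-0.1,0,0,-0.5],[0.1,0.055,-0.1,-0.1,0,0,-0.5],[0.1,0.055,-0.1,-0.1,0,0,-0.5],[0.1,0.055,-0.1,-0.1,0,0,-0.5],[0.1,0.055,-0.1,-0.1,0,0,-0.5],[0.1,0.055,-0.1,-0.1,0,0,-0.5],[0.1,0.055,-0.1,-0.1,0,0,-0.5],[0.1,0.055,-0.1,-0.1,0,0,-0.5],[0.1,0.055,-0.1,-0.1,0,0,-0.5],[0.1,0.055,-0.1,-0.1,0,0,-0.5],[0.1,0.055,-0.1,-0.05,0,0,-0.5],[0.1,0.055,-0.1,0,0,0,-0.5],[0.1,0.055,-0.1,0,0,0,-0.5]]' 
python3 - <<'E'
from h import *
w=cam("wrist")
for r in robot.regions_of(w,"panel"): print(round(r["conf"],2),r["rect"],rect(w,r["mask"],.018))
E
```

```text
t: 7.12
tool_pos: [0.5642, 0.174, 0.017]
orientation: [2.216, 2.227, 0.001]
force: [-0.6, 0.2, 0.3]
opening: 0.0419
gripper_force: 0.0
0.88 [247.4, 352.2, 392.2, 451.5] (564.40283203125, 104.27317810058594, (78.14525604248047, 28.329099655151367), 0.24063722789287567)
0.86 [553.6, 320.7, 622.0, 466.2] (695.33642578125, 156.130615234375, (28.118621826171875, 27.672941207885742), 88.10293579101562)
0.8 [0.6, 68.3, 89.3, 243.6] (447.99151611328125, 239.48306274414062, (73.58384704589844, 36.117984771728516), 75.0221939086914)
```

```bash
python3 -m handwheel '[[0.1,-0.015,0,0,0,0,0],[0.1,-0.022,0,0,0,0,0],[0.1,-0.032,0,0,0,0,0],[0.1,-0.042,0,0,0,0,0],[0.1,-0.052,0,0,0,0,0],[0.1,-0.062,0,0,0,0,0],[0.1,-0.072,0,0,0,0,0],[0.1,-0.082,0,0,0,0,0],[0.1,-0.092,0,0,0,0,0],[0.1,-0.102,0,0,0,0,0],[0.1,-0.112,0,0,0,0,0],[0.1,-0.122,0,0,0,0,0],[0.1,-0.132,0.001,0,0,0,0],[0.1,-0.142,0.001,0,0,0,0],[0.1,-0.152,0.001,0,0,0,0],[0.1,-0.162,0.001,0,0,0,0],[0.1,-0.172,0.001,0,0,0,0],[0.1,-0.18,0.001,0,0,0,0],[0.1,-0.18,0.001,0,0,0,0]]' 
python3 - <<'E'
from h import *
p=cam("top")
a=p["frame"][190:310,220:420,::-1];cv2.imwrite("pics/t3.png",cv2.resize(a,(800,480),interpolation=cv2.INTER_CUBIC))
p=cam("scene")
a=p["frame"][170:300,220:420,::-1];cv2.imwrite("pics/s3.png",cv2.resize(a,(800,520),interpolation=cv2.INTER_CUBIC))
for r in robot.regions_of(p,"panel"): print(round(r["conf"],2),r["rect"],rect(p,r["mask"],.018))
E
```

```text
t: 9.6
tool_pos: [0.5664, -0.0067, 0.0177]
orientation: [2.215, 2.228, -0.0]
force: [0.6, 0.6, 0.1]
opening: 0.0418
gripper_force: 0.0
0.97 [268.8, 279.9, 336.7, 331.4] (736.9655151367188, 94.1747817993164, (144.70208740234375, 97.38905334472656), 76.65423583984375)
0.97 [430.6, 238.2, 470.3, 283.1] (387.4417419433594, 242.86166381835938, (148.35414123535156, 91.84410095214844), 33.919158935546875)
0.66 [271.1, 221.1, 324.8, 257.4] (608.95849609375, -75.70783233642578, (150.67091369628906, 53.87861633300781), 78.23956298828125)
0.61 [354.2, 197.0, 409.3, 235.0] (358.08642578125, 16.86902618408203, (154.34500122070312, 102.64311981201172), 5.716302394866943)
```

View pics/s3.png

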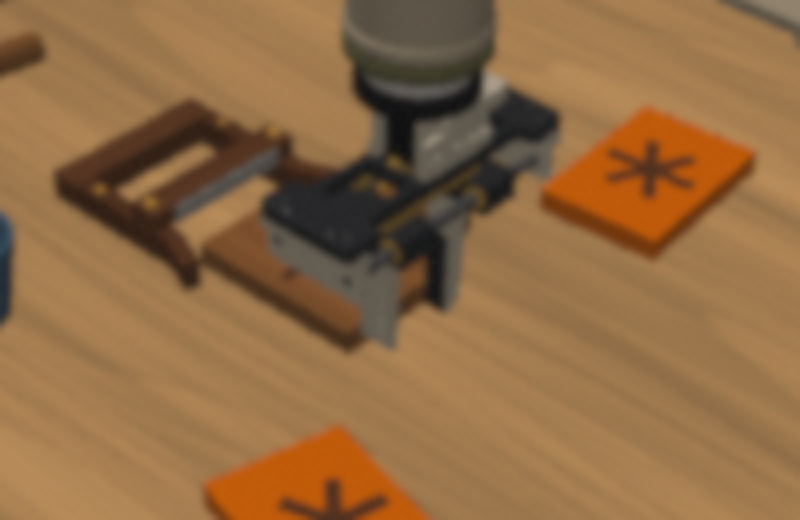

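The panel's front edge at about (205,250) in the crop has entered the mouth beside the flare tip at (190,280). It is straight and flat, so I keep pushing.

```bash
python3 -m handwheel '[[0.1,-0.008,0,0,0,0,0],[0.1,-0.016,0,0,0,0,0],[0.1,-0.024,0,0,0,0,0],[0.1,-0.032,0,0,0,0,0],[0.1,-0.04,0,0,0,0,0],[0.1,-0.048,0,0,0,0,0],[0.1,-0.056,0,0,0,0,0],[0.1,-0.064,0,0,0,0,0],[0.1,-0.072,0,0,0,0,0],[0.1,-0.08,0,0,0,0,0],[0.1,-0.086,0,0,0,0,0],[0.1,-0.09,0,0,0,0,0],[0.1,-0.09,0,0,0,0,0]]'
```

```text
t: 11.38
tool_pos: [0.567, -0.0963, 0.0177]
orientation: [2.214, 2.229, -0.0]
force: [0.2, -0.3, 0.2]
opening: 0.0419
gripper_force: 0.0
```

```bash
python3 -m handwheel '[[0.1,-0.002,0,0,0,0,0],[0.1,-0.004,0,0,0,0,0],[0.1,-0.005,0,0,0,0,0],[0.1,-0.006,0,0,0,0,0],[0.1,-0.006,0,0,0,0,0]]'
```

```text
t: 12.0
tool_pos: [0.567, -0.1021, 0.0176]
orientation: [2.214, 2.229, -0.0]
force: [0.8, -0.5, 1.2]
opening: 0.0421
gripper_force: 0.0
```

Not yet against the stop, so I push in small steps and watch the force.

```bash
python3 -m handwheel '[[0.1,-0.001,0,0,0,0,0],[0.1,-0.002,0,0,0,0,0],[0.1,-0.003,0,0,0,0,0],[0.1,-0.003,0,0,0,0,0],[0.1,-0.003,0,0,0,0,0]]'
python3 -m handwheel '[[0.1,-0.001,0,0,0,0,0],[0.1,-0.002,0,0,0,0,0],[0.1,-0.002,0,0,0,0,0],[0.1,-0.002,0,0,0,0,0]]'
```

```text
t: 12.62
tool_pos: [0.5671, -0.1051, 0.0176]
orientation: [2.214, 2.229, -0.0]
force: [0.2, -0.1, 0.4]
opening: 0.042
gripper_force: 0.0
t: 13.12
tool_pos: [0.5672, -0.1061, 0.0177]
orientation: [-2.213, -2.229, -0.001]
force: [-0.2, 6.0, 0.8]
opening: 0.0421
gripper_force: 2.6
```

```bash
python3 -m handwheel '[[0.1,-0.001,0,0,0,0,0],[0.1,-0.001,0,0,0,0,0],[0.1,-0.001,0,0,0,0,0]]'
python3 -m handwheel '[[0.1,0.03,0,0,0,0,0],[0.1,0.08,0,-0.02,0,0,0],[0.1,0.08,0,-0.18,0,0,0],[0.1,0.08,0,-0.18,0,0,0],[0.1,0.08,0,-0.18,0,0,0],[0.1,0.08,0,-0.18,0,0,0],[0.1,0.08,0,-0.18,0,0,0]]'
python3 - <<'E'
from h import *
w=cam("wrist");cv2.imwrite("pics/w4.png",w["frame"][:,:,::-1])
import pickle;pickle.dump(w,open("w4.pkl","wb"))
for o,z in(("panel",.018),("turn_button",.02),("jig",.022)):
    for r in robot.regions_of(w,o): print(o,round(r["conf"],2),r["rect"],rect(w,r["mask"],z))
print(robot.read_state()["q"])
E
```

```text
t: 13.5
tool_pos: [0.5671, -0.1062, 0.0176]
orientation: [-2.212, -2.228, -0.003]
force: [0.3, 9.4, 3.1]
opening: 0.0421
gripper_force: 4.7
t: 14.38
tool_pos: [0.5661, -0.0281, 0.1967]
orientation: [-2.213, -2.228, 0.001]
force: [-0.3, -0.7, -1.0]
opening: 0.0415
gripper_force: 0.0
panel 0.7 [277.1, 294.6, 362.7, 346.6] (567.1102905273438, -137.4295654296875, (89.53685760498047, 61.66717529296875), 0.39988449215888977)
panel 0.66 [0.0, 117.2, 172.4, 228.7] (351.77520751953125, 11.902698516845703, (136.92633056640625, 89.674560546875), 4.603365421295166)
panel 0.63 [433.9, 0.8, 591.3, 174.6] (727.6492309570312, 87.92051696777344, (129.70199584960938, 95.39007568359375), 76.2041244506836)
jig 0.93 [217.5, 227.2, 376.0, 421.6] (566.2379760742188, -176.98831176757812, (111.95569610595703, 40.18114471435547), 1.7435824871063232)
jig 0.15 [215.8, 227.9, 259.8, 302.5] (486.2608642578125, -73.8941879272461, (26.72956085205078, 73.94477081298828), 13.607217788696289)
[-1.39887633e-01  6.22463667e-02  1.62833965e+00 -5.87410393e-05
  1.45411131e+00 -1.46633751e-01]
```

View pics/w4.png

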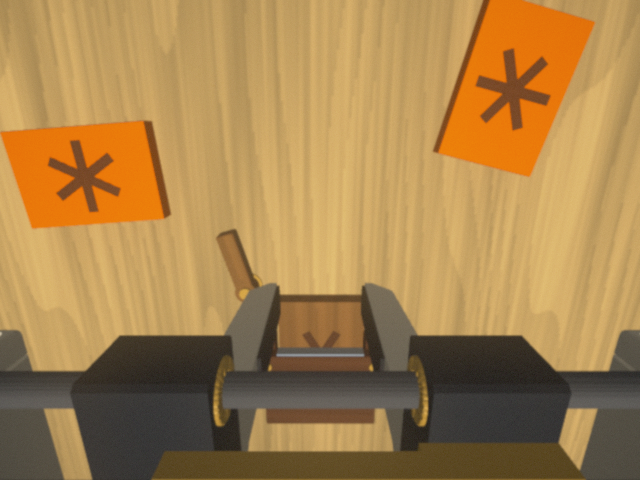

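The panel lies under the bridge, with its rear edge at row 295 and straight. The button is still at rest, pivot at (245,294) and tip at (228,236). Next I shut the fingers and come down on the button's outer side.

```bash
python3 -m handwheel '[[1,-0.026,-0.131,0,0,0,0],[1,-0.026,-0.131,0,0,0,0],[1,-0.026,-0.131,0,0,0,0],[1,-0.026,-0.131,0.06,0,0,0],[1,-0.026,-0.131,0.12,0,0,0],[1,-0.026,-0.131,0.15,0,0,0],[1,-0.026,-0.131,0.179,0,0,0],[1,-0.026,-0.131,0.179,0,0,0],[1,-0.026,-0.131,0.179,0,0,0]]'
python3 - <<'E'
from h import *
w=cam("wrist");cv2.imwrite("pics/w5.png",w["frame"][:,:,::-1])
E
```

```text
t: 15.7
tool_pos: [0.4361, -0.0549, 0.019]
orientation: [-2.214, -2.229, 0.0]
force: [0.1, -1.2, 0.7]
opening: 0.0004
gripper_force: 0.0
```

View pics/w5.png

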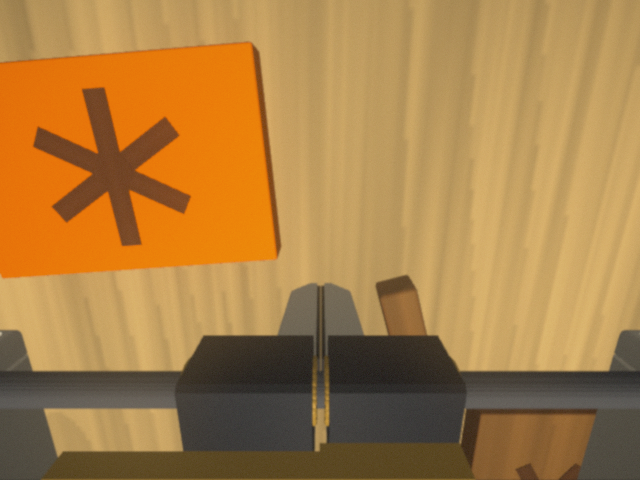

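The fingers' tips at (320,290) are clear of the orange panel and just left of the button's tip at (395,283). Now I sweep along the arc.

```bash
python3 -m handwheel '[[1,0.001,0.01,0,0,0,0],[1,0.001,0.017,0,0,0,0],[1,0.001,0.024,0,0,0,0],[1,0.001,0.031,0,0,0,0],[1,0.003,0.038,0,0,0,0],[1,0.004,0.044,0,0,0,0],[1,0.005,0.05,0,0,0,0],[1,0.004,0.057,0,0,0,0],[1,0.003,0.064,0,0,0,0],[1,0.001,0.07,0,0,0,0],[1,-0.003,0.076,0,0,0,0],[1,-0.007,0.082,0,0,0,0],[1,-0.012,0.087,0,0,0,0],[1,-0.018,0.09,0,0,0,0],[1,-0.023,0.093,0,0,0,0],[1,-0.027,0.095,0,0,0,0],[1,-0.03,0.095,0,0,0,0],[1,-0.03,0.095,0,0,0,0]]'
```

```text
t: 18.0
tool_pos: [0.5309, -0.0845, 0.0187]
orientation: [2.214, 2.229, 0.0]
force: [-0.0, -0.2, 0.2]
opening: 0.0006
gripper_force: 0.0
```

```bash
python3 -m handwheel '[[1,-0.001,0,0,0,0,0],[1,-0.002,0,0,0,0,0],[1,-0.002,0,0,0,0,0]]'
python3 - <<'E'
from h import *
p=cam("scene")
a=p["frame"][170:300,220:420,::-1];cv2.imwrite("pics/s6.png",cv2.resize(a,(800,520),interpolation=cv2.INTER_CUBIC))
E
```

```text
t: 18.38
tool_pos: [0.5309, -0.0862, 0.0187]
orientation: [2.214, 2.229, 0.0]
force: [0.3, 0.7, 0.0]
opening: 0.0002
gripper_force: 0.1
```

View pics/s6.png

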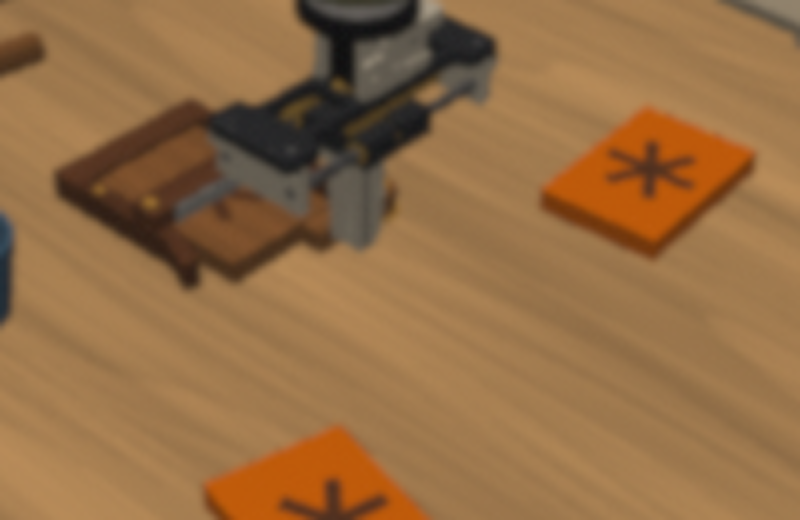

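The button is across at about (320,230), and the panel reaches the stop with no gap showing. I push on until the force shows the button's end stop.

```bash
python3 -m handwheel '[[1,-0.001,0,0,0,0,0],[1,-0.0015,0,0,0,0,0],[1,-0.0015,0,0,0,0,0]]'; python3 -m handwheel '[[1,-0.001,0,0,0,0,0],[1,-0.0015,0,0,0,0,0],[1,-0.0015,0,0,0,0,0]]'
```

```text
t: 18.8
tool_pos: [0.5309, -0.0865, 0.0187]
orientation: [-2.213, -2.228, -0.002]
force: [-0.2, 7.4, 0.8]
opening: 0.0003
gripper_force: 3.5
t: 19.18
tool_pos: [0.5309, -0.0867, 0.0186]
orientation: [-2.212, -2.227, -0.004]
force: [0.1, 13.5, 2.3]
opening: 0.0003
gripper_force: 6.6
```

It is hard against its end, at the predicted position. I back off, rise and check.

```bash
python3 -m handwheel '[[1,0.02,0,0,0,0,0],[1,0.05,0,0,0,0,0],[1,0.08,0,-0.03,0,0,0],[1,0.1,0,-0.08,0,0,0],[1,0.12,0,-0.14,0,0,0],[1,0.13,0,-0.2,0,0,0],[1,0.13,0,-0.2,0,0,0],[1,0.13,0,-0.2,0,0,0],[1,0.13,0,-0.2,0,0,0]]'
python3 - <<'E'
from h import *
p=cam("top")
a=p["frame"][190:310,300:440,::-1];cv2.imwrite("pics/t7.png",cv2.resize(a,(700,600),interpolation=cv2.INTER_CUBIC))
for o,z in(("panel",.018),("turn_button",.02)):
    for r in robot.regions_of(p,o): print(o,round(r["conf"],2),r["rect"],rect(p,r["mask"],z))
E
```

```text
t: 20.3
tool_pos: [0.5288, 0.0407, 0.2164]
orientation: [-2.212, -2.227, 0.004]
force: [-0.4, -0.4, 0.6]
opening: 0.0007
gripper_force: 0.0
panel 0.88 [279.2, 304.3, 321.3, 351.2] (345.81414794921875, 42.44009017944336, (128.22787475585938, 31.85990333557129), 1.5268458127975464)
panel 0.75 [191.5, 287.4, 243.1, 340.2] (380.560791015625, 240.1815643310547, (122.5366439819336, 89.6630859375), 33.72148895263672)
panel 0.71 [350.7, 229.6, 398.6, 262.7] (569.0526123046875, -219.76953125, (89.03076171875, 48.3568229675293), 0.6361222863197327)
panel 0.69 [255.0, 161.4, 306.1, 202.0] (728.6917114257812, 87.04608154296875, (132.36061096191406, 94.77837371826172), 76.4580078125)
turn_button 0.53 [343.3, 247.1, 350.6, 278.2] (519.541015625, -106.50526428222656, (74.86492156982422, 18.71805763244629), 0.9503268599510193)
```

View pics/t7.png

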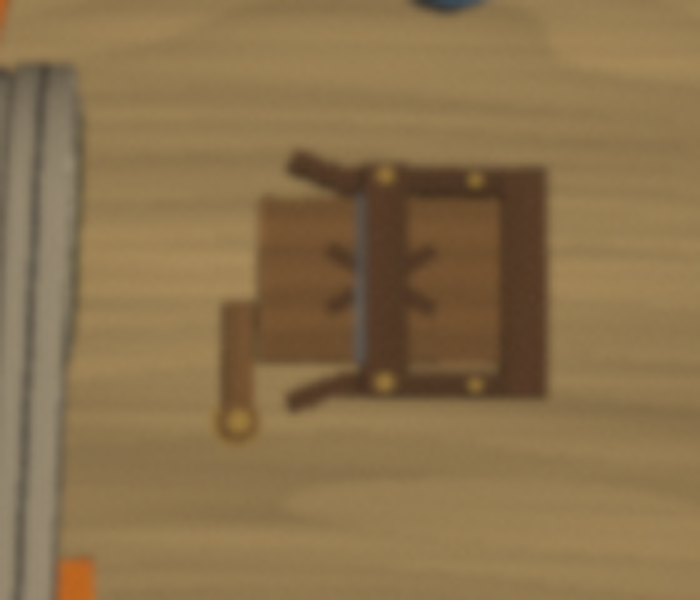

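The panel is flush against the stop at (500,280), and the button at (238,300–420) lies straight across behind its rear edge at (260,280). The robot is clear of everything, so I hand in.

```bash
python3 -c "
from plant import robot
print(robot.close_job())"
```

```text
the job is handed in; nothing more can be done
None
```

I pushed the panel home against the end stop, turned the button fully across behind it, backed the arm clear, and handed the job in at about 20 s; the hand-in returned no verdict.

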